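# Roll a row of tiles flush into a pot stand

### The arm

A 6-joint arm with a two-finger parallel gripper is mounted at the origin on a cart in front of the work surface, level with it; the furniture and walls round the work are solid. World frame = base frame: x ahead of the robot, y to its left, z up, the work surface at z = 0. Lengths are in m, angles in degrees, forces in N, time in s.
With the tool pointing down it reaches from about 0.35 to 0.875 m from the base axis. Payload 4.2 kg.
Tool frame: the origin (TCP) lies at the centre of the arm's flange, where the gripper is bolted on; the fingertips stand 182 mm ahead of it and the grasp point (between the pads) lies 164 mm ahead of it (grip_point_offset is the z of the grasp point in the tool frame, in m); z points along the fingers, y is the line along which they close (so a half turn about z gives the same grasp; the last joint's range is limited). The gripper opens to 87 mm and grips with 3 to 60 N. Pads are 19 mm wide; open, the fingers measure 117 mm over their backs; the gripper's body (75 mm by 190 mm) begins 51 mm behind the grasp point.
Start: joints at [-50.959, 22.042, 0.453, 0, -68.411, -14.817], TCP at [0.256, -0.57, 0.405] pointing down, gripper open.
Joint ranges: [-179.83, 179.83], [-69.29, 118.12], [-61.27, 80.66], [-181.25, 117.63], [-171.15, -9.14], [-177.46, 177.46]. Speed limits (degrees/s): [159.86, 159.86, 180, 180, 180, 180].

### API

Orientations are given as a 3x3 rotation matrix whose columns are the frame's x, y, z axes.
In Python, from rig import movep, move_linear, move_joints, gripper_to, wait, solve_ik, read_camera, calibration, IKError, sign_off, current_clock, current_joint_positions, current_qvel, current_joint_torque, current_position, current_ee_rot, current_contact_force, current_moment, current_opening, current_finger_force, grip_point_offset gives the robot as it stands. Calls block until the motion is done:
- movep(position, orientation): joint-space move of the TCP to a pose.
- move_linear(position, ori=None, feed=0.15): straight line of the TCP; ori=None keeps the orientation; feed is the mean speed in m/s.
- move_joints(angles): joint-space move.
- gripper_to(opening, force=None): opening from 0.0 (shut) to 1.0 (fully open); force is the grip in N (None keeps the last); returns when the fingers have stopped.
- wait(seconds).
- solve_ik(position, orientation): joint angles nearest the present ones, or None.
- read_camera(name): name is "scene" or "top" or "wrist"; returns the picture (480x640x3 uint8, red, green, blue); there is no depth.
- calibration(name): a dict with "mtx" (3x3 intrinsics, pixels), "world_to_cam" (4x4, takes a point from world to camera coordinates). Camera axes: x right, y down, z forward; pixel columns grow to the right and rows downward; lengths in m; the calibration is good to about 2 mm. A picture is of the moment at which its call begins: read the wrist's pose just before it. calibration takes no time and is no camera call; for the wrist camera it gives the pose at the moment of the call.
A pose or a line that the arm cannot do raises IKError and nothing moves.
- sign_off(): hands the job in; it is judged then, once.
Readings, each from a call of its own:
- current_clock(): time.
- current_joint_positions(): joint angles.
- current_qvel(): joint speeds.
- current_joint_torque(): joint torques, N m.
- current_position(): TCP position.
- current_ee_rot(): TCP orientation.
- current_contact_force(): force on the tool from outside, world axes, zero at the start.
- current_moment(): the same for the moment, N m.
- current_opening(): opening from 0.0 (shut) to 1.0 (fully open).
- current_finger_force(): force on a finger pad.
Only numpy, scipy, OpenCV 4.12 (cv2) and the standard library are available. Lean on these libraries where they do the work, as an engineer would, in place of code of your own. Each camera call takes 0.05 s, during which the arm holds its last target. There are 200 camera calls.

### The job

Take the hand roller from its rest and roll it along the row of tiles in the wooden pot stand, pressing steadily and firmly but without cracking them, until every tile lies flush with the wooden rim. Then put the roller back upright in its rest as it was, and leave the other things where they are.

Things in the scene. Friction and masses are not known exactly. Their poses are not given: they have to be found in the camera images.
- stand_centre (a point): Point on the worktop under the middle of the fixed pot stand, a wooden frame 92 mm (x) by 234 mm (y) on screw feet. Its rim stands 27 to 37 mm above this point and slopes along y, up to 0.035 rad either way, as the feet are screwed: neither is measured, so feel for it. Seven white tiles lie in a row along y in a recess 52 mm wide, with 20 mm of rim on either side.
- pot_stand: The whole pot stand, origin and axes as stand_centre. Each tile is 48 mm (x) by 26 mm (y) by 8 mm; tile centres are at y = -84 (tile0), -56, -28, 0, 28, 56 and 84 mm (tile6). A tile's pad yields to about 6 N, more if pushed fast, and keeps it where it was pressed. Tiles crack if the roller bears on the stand with over 30 N.
- roller_grip (a point): Centre of the hand roller's wooden grip, a round-topped bar 60 mm (x) by 28 mm (y), 42 mm high, to be held by its sides facing +y and -y. Below it a metal block 88 mm (x) by 60 mm (y): top 21 mm, underside 39 mm below this point. Below that the rubber wheel. z is up when upright.
- roller: The whole hand roller, about 0.3 kg; origin on the lowest line of its wheel, midway, 79 mm below the grip centre. The wheel, 36 mm in diameter and 68 mm long, turns freely on an axle along x between steel cheeks (80 mm over all), so it rolls along the roller's y.
- roller_wheel (a joint): Angle of the roller's wheel (rad), 0 at the start; it changes by 1 rad for each 18 mm rolled.
- rest_top (a point): Centre of the roller's rest, level with its top, 48 mm above the worktop: a fixed dark wooden box 112 mm (x) by 70 mm (y), opening 90 by 44 mm. The wheel and cheeks hang in the opening with about 4 mm of play each way; the block lies on the two long walls, the grip centre then 39 mm above this point, the roller's axes along the rest's.
- tile0 (a joint): How far tile 0 is pressed down (m): 0.005 is flush with the rim, 0 is 5 mm proud; it starts 2.2 to 4 mm proud.
- tile1 (a joint): How far tile 1 is pressed down (m): 0.005 is flush with the rim, 0 is 5 mm proud; it starts 2.2 to 4 mm proud.
- tile2 (a joint): How far tile 2 is pressed down (m): 0.005 is flush with the rim, 0 is 5 mm proud; it starts 2.2 to 4 mm proud.
- tile3 (a joint): How far tile 3 is pressed down (m): 0.005 is flush with the rim, 0 is 5 mm proud; it starts 2.2 to 4 mm proud.
- tile4 (a joint): How far tile 4 is pressed down (m): 0.005 is flush with the rim, 0 is 5 mm proud; it starts 2.2 to 4 mm proud.
- tile5 (a joint): How far tile 5 is pressed down (m): 0.005 is flush with the rim, 0 is 5 mm proud; it starts 2.2 to 4 mm proud.
- tile6 (a joint): How far tile 6 is pressed down (m): 0.005 is flush with the rim, 0 is 5 mm proud; it starts 2.2 to 4 mm proud.
- mug: Bystander, to be left alone: blue and white mug, 78 mm across, 92 high, origin under its middle.
- salt: Bystander, to be left alone: salt shaker, 44 mm across, 90 high, origin under its middle.
- lemon: Bystander, to be left alone: lemon, about 72x57x58 mm, origin under its middle.
- spare_tiles: Bystander, to be left alone: two spare white tiles stuck one on the other, 48x26x16 mm, origin under its middle.
Not all that is in view belongs to the job. There is more than one size of the pot_stand; the job needs the larger.

How it is judged:
By the outcome, as a careful person would: the job done as asked, in the order asked, and still so for the second after the job is handed in, with the robot touching nothing.
It also fails if it takes over 67 s, if anything falls off the work surface, if the arm or the gripper's body presses on something with over 40 N, if the wrist force passes 120 N, or if a joint passes its speed limit or range.

## Working session

There is one attempt and no reset: what is moved stays moved. The work goes in short steps, each a Python script; the robot and the scene stay as the last script left them, time stands still between calls to the robot, and variables do not carry over. Pictures are saved under pics/ and viewed, at most 10 in all, crops included, and the job is handed in when it is done.

```bash
mkdir -p pics; ls; python3 - <<'E'
from rig import *
import cv2,numpy as np
for n in("scene","top"):
    im=read_camera(n); cv2.imwrite(f"pics/{n}0.png",im[:,:,::-1]); c=calibration(n); print(n,np.round(c["mtx"],1).tolist(),np.round(c["world_to_cam"],3).tolist())
print(current_clock(),grip_point_offset,current_contact_force(), current_ee_rot())
E
```

```text
pics
scene [[624.1, 0.0, 330.8], [0.0, 624.1, 249.0], [0.0, 0.0, 1.0]] [[0.959, -0.281, -0.025, -0.431], [-0.147, -0.423, -0.894, 0.16], [0.24, 0.861, -0.447, 1.36], [0.0, 0.0, 0.0, 1.0]]
top [[485.4, 0.0, 314.9], [0.0, 485.4, 240.0], [0.0, 0.0, 1.0]] [[0.007, -1.0, 0.008, 0.022], [-0.997, -0.008, -0.08, 0.488], [0.08, -0.007, -0.997, 1.277], [0.0, 0.0, 0.0, 1.0]]
0.1 0.1635 [ 0.02410776 -0.48447401 -0.22451931] [[-9.12002320e-01 -4.10183969e-01 -9.37903380e-04]
 [-4.10185021e-01  9.12000605e-01  1.77346012e-03]
 [ 1.27923538e-04  2.00211366e-03 -9.99997988e-01]]
```

View pics/top0.png

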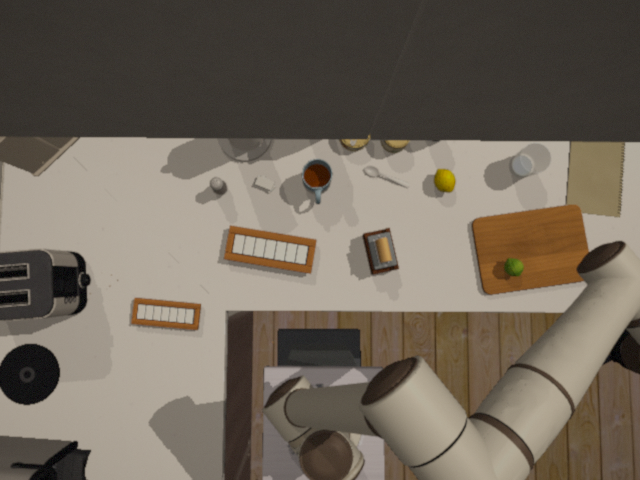

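View pics/scene0.png

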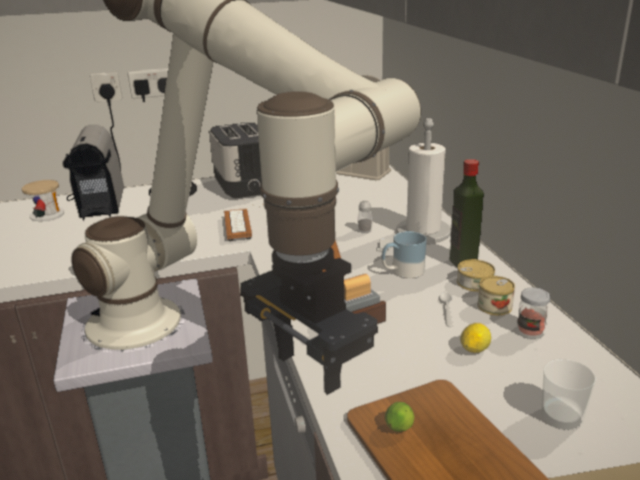

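```bash
python3 - <<'E'
import cv2
im=cv2.imread("pics/top0.png")
cv2.imwrite("pics/c1.png",cv2.resize(im[215:285,215:415],None,fx=4,fy=4,interpolation=cv2.INTER_CUBIC))
E
```

```text
(no output)
```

View pics/c1.png

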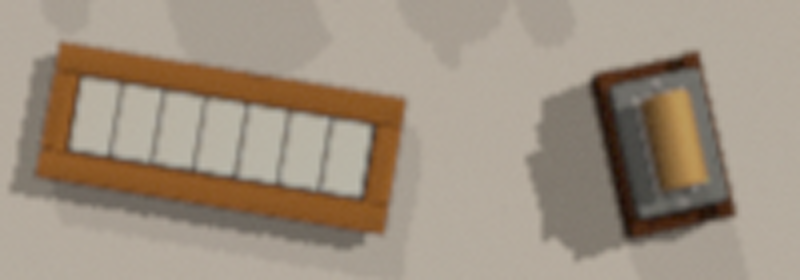

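The larger stand is at (270,250) and the 68 px one at (166,314) is the decoy. The only roller, in its dark rest, is at (382,251). The crop gives stand corners (62,43),(404,98),(384,233),(38,178) and rest corners (596,75),(697,53),(734,212),(632,236).

```bash
cat > h.py <<'E'
from rig import *
import cv2,numpy as np
def ray(cal,uv,z):
    K,T=np.array(cal["mtx"]),np.array(cal["world_to_cam"])
    R,t=T[:3,:3],T[:3,3]; o=-R.T@t
    d=R.T@np.linalg.inv(K)@np.array([uv[0],uv[1],1.])
    return o+d*(z-o[2])/d[2]
def proj(cal,p):
    T=np.array(cal["world_to_cam"]);c=T[:3,:3]@p+T[:3,3];q=np.array(cal["mtx"])@c;return q[:2]/q[2]
def Rdown(th):  # tool y axis along world angle th, z down
    y=np.array([np.cos(th),np.sin(th),0]);z=np.array([0,0,-1.]);return np.c_[np.cross(y,z),y,z]
E
python3 - <<'E'
from h import *
c=calibration("top")
for nm,cs,z in(("stand",[(62,43),(404,98),(384,233),(38,178)],.032),("rest",[(596,75),(697,53),(734,212),(632,236)],.048)):
    P=np.array([ray(c,(u/4+215,v/4+215),z) for u,v in cs])
    e=[np.linalg.norm(P[i]-P[i-1]) for i in range(4)]
    a=[np.degrees(np.arctan2(*(P[i]-P[j])[1::-1])) for i,j in((0,1),(3,2),(0,3),(1,2))]
    print(nm,P.mean(0).round(4),np.round(e,4),np.round(a,2))
print(ray(c,(677/4+215,138/4+215),.108))
E
```

```text
stand [0.4608 0.1427 0.032 ] [0.0905 0.2293 0.0901 0.2306] [81.28 81.4  -8.83 -8.  ]
rest [ 0.4582 -0.1474  0.048 ] [0.1075 0.0679 0.1065 0.0684] [102.75 103.58  12.53  12.79]
[ 0.45826065 -0.14637313  0.108     ]
```

```bash
python3 - <<'E'
from h import *
th=np.radians(103)
movep([.4582,-.147,.36],Rdown(th))
print(current_clock(),current_joint_positions())
c=calibration("wrist");im=read_camera("wrist");cv2.imwrite("pics/w1.png",im[:,:,::-1])
np.savez("w1.npz",**{k:np.array(c[k]) for k in("mtx","world_to_cam")})
p=np.array([.4582,-.1474,.048]);R=Rdown(th)
for s in((-1,-1),(1,-1),(1,1),(-1,1)):
    print(proj(c,p+np.array([0,0,0])+ s[0]*.056*np.array([np.sin(th),-np.cos(th),0])+s[1]*.035*np.array([np.cos(th),np.sin(th),0])).round(1))
E
```

```text
1.8167 [ 1.54591579e+00  1.03752682e+01 -2.29786306e+01  1.04581779e-02
 -5.66313503e+01 -7.85953745e+01]
[273.3 160. ]
[277.3 295. ]
[359.8 295.1]
[363.7 160. ]
```

View pics/w1.png

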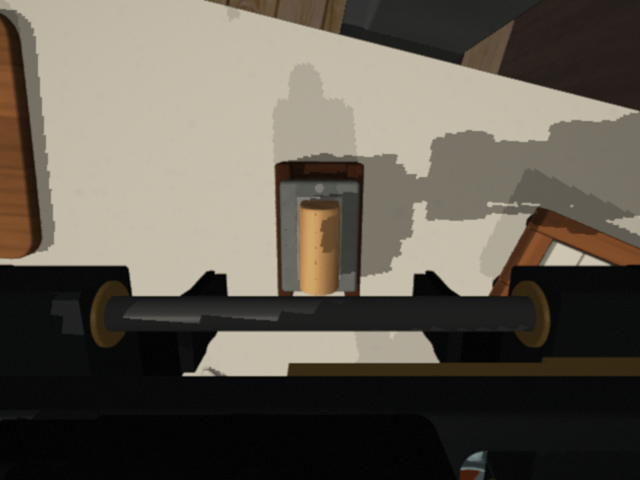

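```bash
python3 - <<'E'
from h import *
R=Rdown(np.radians(103))
z=.089+grip_point_offset
move_linear([.4582,-.1472,z+.03],R,feed=.2)
print("free",current_contact_force())
move_linear([.4582,-.1472,z],R,feed=.06)
print(current_contact_force())
gripper_to(0.25,50); print(current_opening()*87,current_finger_force(),current_contact_force(),current_moment())
p=current_position();print("grasp",p)
move_linear([p[0],p[1],p[2]+.01],R,feed=.05)
print(current_contact_force(),current_moment(),current_opening()*87)
move_linear([p[0],p[1],p[2]+.08],R,feed=.15)
wait(.2);print("held",current_contact_force(),current_moment(),current_opening()*87,current_clock())
np.save("grasp.npy",p)
E
```

```text
free [ 0.72208292 -0.27822695  0.4294542 ]
[-0.52998327 -0.40084136  0.53129653]
27.481021056704865 49.99878913164139 [ 0.24854465 -0.40148858  0.80013616] [-0.08624214 -0.07354638  0.00964675]
grasp [ 0.45823984 -0.14721184  0.25250702]
[ 0.01236937  0.10851232 -3.43751609] [-0.05298382  0.05843623 -0.00380633] 27.786480140761906
held [ 0.46377457  0.98525665 -2.43946824] [ 0.01784387  0.02940887 -0.03889733] 27.71331365717753 5.225
```

```bash
cat >> h.py <<'E'
A=np.radians(81.4);YS=np.array([np.cos(A),np.sin(A)]);RS=Rdown(A);C=np.array([.4608,.1427])
def at(y,zb): q=C+y*YS; return [q[0],q[1],zb+.2445]
E
python3 - <<'E'
from h import *
movep(at(-.110,.085),RS)
move_linear(at(-.110,.047),feed=.1);wait(.3)
b=np.mean([(wait(.02),current_contact_force())[1] for _ in range(8)],0);print("bias",b,current_clock())
np.save("bias.npy",b)
zb=.047
while zb>.020:
    f=current_contact_force()[2]-b[2]
    if f>1: print(round(zb,4),round(f,2),(current_position()[2]-.2445).round(5),current_clock())
    if f>9: break
    zb-=.001 if f<1.5 else .0003
    move_linear(at(-.110,zb),feed=.015)
print(zb,current_contact_force()-b,current_moment(),current_position()-at(-.110,zb),current_clock())
E
```

```text
bias [ 0.07722639  0.03190739 -2.95079811] 6.975
0.033 2.63 0.03337 10.475
0.0327 5.36 0.03302 10.725
0.0324 6.37 0.03267 10.975
0.0321 7.86 0.03237 11.225
0.0318 7.94 0.03209 11.475
0.0315 9.48 0.03191 11.725
0.03149999999999998 [-0.91907855  0.36295556  9.48064375] [-0.08606669  0.25758883  0.01777931] [2.44529907e-04 7.97714451e-05 4.09926103e-04] 11.725
```

```bash
cat > roll.py <<'E'
from h import *
import sys
def roll(y0,y1,zb,tgt=18,step=.004):
    b=np.load("bias.npy");L=[]
    n=int(round(abs(y1-y0)/step))
    F=lambda:current_contact_force()[2]-b[2]
    for _ in range(6):
        f=F()
        if f>tgt-2.5: break
        zb-=np.clip((tgt-f)*.00012,-.0005,.0008); move_linear(at(y0,zb),feed=.015)
    for y in np.linspace(y0,y1,n+1)[1:]:
        f=F()
        zb-=np.clip((tgt-f)*.00012,-.0006,.0004)
        move_linear(at(y,zb),feed=.03)
        L.append((y*1e3,F(),(current_position()[2]-.2445)*1e3,zb*1e3))
    L=np.array(L);np.save(f"log{current_clock():.0f}.npy",L)
    for r in L[::2]:print(*r.round(2))
    print("F",L[:,1].min(),L[:,1].max(),"M",current_moment(),"f",current_contact_force()-b,current_clock(),zb)
    return zb
E
python3 - <<'E'
from roll import *
np.save("zb.npy",roll(-.110,.110,.0315))
E
```

```text
-106.0 17.4 30.13 28.5
-98.0 18.34 30.29 28.49
-90.0 19.37 30.57 28.56
-82.0 21.13 30.93 28.84
-74.0 21.19 31.44 29.31
-66.0 18.74 31.86 29.9
-58.0 19.42 32.1 30.05
-50.0 18.85 32.37 30.32
-42.0 18.07 32.67 30.71
-34.0 18.87 32.8 30.76
-26.0 18.49 32.9 31.01
-18.0 18.13 33.05 31.14
-10.0 17.22 33.03 31.26
-2.0 18.57 32.96 30.97
6.0 17.84 32.9 30.92
14.0 18.63 32.79 30.83
22.0 17.61 32.62 30.65
30.0 17.3 32.46 30.52
38.0 17.45 32.13 30.28
46.0 16.2 31.92 30.01
54.0 16.64 31.6 29.59
62.0 15.45 31.27 29.29
70.0 16.38 30.79 28.89
78.0 16.06 30.51 28.51
86.0 15.73 30.02 27.95
94.0 14.19 29.51 27.36
102.0 15.81 29.02 26.86
110.0 15.48 28.45 26.23
F 14.191119285289462 21.186365187789566 M [ 0.41090777  0.71322325 -0.10775505] f [-2.42436708  1.65574823 15.48049128] 28.3083 0.026228515520324444
```

```bash
python3 - <<'E'
from h import *
print(current_position()-at(.11,float(np.load("zb.npy"))), current_ee_rot().round(4)-RS.round(4))
move_linear(at(.11,.045),feed=.1);wait(.2)
print(current_contact_force(),current_moment(),current_opening()*87,current_clock())
w=read_camera("wrist");s=read_camera("scene");t=read_camera("top")
a=cv2.resize(t[205:300,205:335],(547,400),interpolation=cv2.INTER_CUBIC);
k=np.zeros((600,800,3),np.uint8);k[:300,:400]=cv2.resize(w,(400,300));k[:300,400:]=cv2.resize(s[160:310,220:420],(400,300),interpolation=cv2.INTER_CUBIC);k[300:,:410]=cv2.resize(a,(410,300))
cv2.imwrite("pics/m.png",k[:,:,::-1]);cv2.imwrite("pics/w2.png",w[:,:,::-1])
E
```

```text
[0.00077495 0.00116186 0.00222518] [[ 0.     -0.0006  0.0043]
 [-0.0006  0.      0.0036]
 [-0.0037  0.0042  0.    ]]
[-0.65943411  0.46096809 -3.33640373] [-0.01037688 -0.04555605  0.01844601] 27.584588784838278 28.85
```

View pics/m.png

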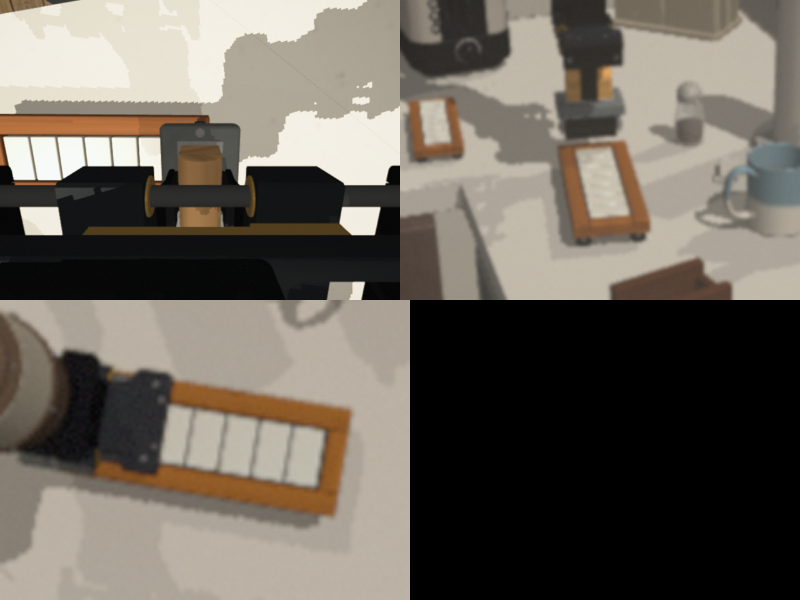

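```bash
python3 - <<'E'
from h import *
b=np.load("bias.npy");F=lambda:current_contact_force()[2]-b[2]
zb=.034; move_linear(at(.11,zb),feed=.1)
while F()<3 and zb>.022: zb-=.0007; move_linear(at(.11,zb),feed=.015)
for y in np.arange(.11,-.111,-.011):
    zb-=np.clip((4-F())*.0002,-.0006,.0005); move_linear(at(y,zb),feed=.05)
    print(round(y*1e3),round(F(),2),round((current_position()[2]-.2445)*1e3,2),(current_position()[:2]-at(y,zb)[:2]).round(4))
np.save("zb.npy",zb);print(current_moment(),current_clock())
E
```

```text
110 4.04 31.38 [0.0001 0.0001]
99 4.35 31.4 [ 0.0001 -0.0004]
88 6.06 31.46 [ 0.0001 -0.0003]
77 5.96 31.71 [ 0.0001 -0.0003]
66 6.08 32.01 [ 0.     -0.0004]
55 6.35 32.33 [-0.     -0.0004]
44 4.15 32.69 [-0.0001 -0.0004]
33 4.47 32.84 [-0.0001 -0.0004]
22 5.44 32.97 [-0.0001 -0.0004]
11 3.43 33.16 [-0.0001 -0.0004]
0 4.98 33.21 [-0.0001 -0.0004]
-11 4.72 33.31 [-0.0001 -0.0004]
-22 4.02 33.38 [-0.0001 -0.0004]
-33 3.09 33.44 [-0.0001 -0.0004]
-44 5.79 33.4 [-0.0001 -0.0004]
-55 3.62 33.54 [-0.0001 -0.0004]
-66 2.64 33.54 [-0.0001 -0.0004]
-77 4.14 33.38 [-0.0001 -0.0004]
-88 4.22 33.35 [-0.0001 -0.0004]
-99 5.1 33.34 [-0.0001 -0.0004]
-110 3.09 33.53 [-0.0001 -0.0004]
[-0.08542356 -0.02998042 -0.01242788] 37.8417
```

```bash
ls log*; python3 - <<'E'
from h import *
import glob
b=np.load("bias.npy");F=lambda:current_contact_force()[2]-b[2]
L=np.load(glob.glob("log*.npy")[0])
zc=lambda y:np.interp(y*1e3,L[:,0],L[:,3]-np.clip(18.5-L[:,1],-2,3)*.15)*1e-3
zb=float(np.load("zb.npy"));y=-.11
for k in(1,2): move_linear(at(y,zb+(zc(y)-zb)*k/2),feed=.015)
d=0;o=[]
for y in np.r_[np.arange(-.098,.1,.014),.108]:
    f=F();o.append((round(y*1e3),round(f,1)));d+=np.clip((f-19)*.0001,-.0002,.0005)
    move_linear(at(y,zc(y)+d),feed=.05)
print(o,F(),current_clock())
move_linear(at(.108,.045),feed=.1)
G=np.load("grasp.npy");R=Rdown(np.radians(103))
move_linear([C[0],C[1]-.02,.335],RS,feed=.25)
movep([G[0],G[1],G[2]+.08],R)
print(current_contact_force(),current_moment(),current_clock())
w=read_camera("wrist");cv2.imwrite("pics/w3.png",w[:,:,::-1])
E
```

```text
log28.npy
[(-98, np.float64(16.3)), (-84, np.float64(18.5)), (-70, np.float64(19.1)), (-56, np.float64(18.8)), (-42, np.float64(20.0)), (-28, np.float64(18.5)), (-14, np.float64(18.4)), (0, np.float64(17.4)), (14, np.float64(18.5)), (28, np.float64(18.5)), (42, np.float64(18.9)), (56, np.float64(18.9)), (70, np.float64(18.5)), (84, np.float64(18.0)), (98, np.float64(18.1)), (108, np.float64(17.0))] 17.321621091926406 45.3
[ 0.02597671  0.8857364  -3.16442963] [ 0.00690231 -0.03598471  0.01903034] 47.3917
```

View pics/w3.png

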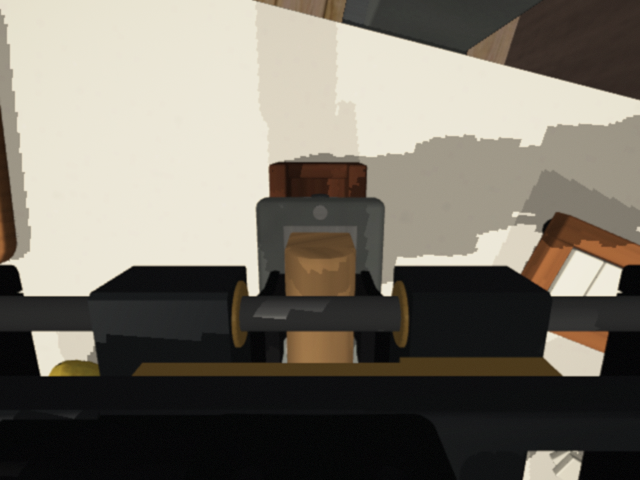

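The roller is square in the grip, with its block at columns 257–384. The rest is directly below, at columns 270–366. The second pass repeated the same profile at about 18.5 N, so the tiles are flush. Lowering now.

```bash
python3 - <<'E'
from h import *
G=np.load("grasp.npy");R=Rdown(np.radians(103))
b=current_contact_force()[2];ok=True
move_linear([G[0],G[1],G[2]+.045],R,feed=.15)
for h in (.035,.025,.015,.008,.004,.002,.001,.0003,-.0004,-.0011):
    move_linear([G[0],G[1],G[2]+h],R,feed=.05)
    f=current_contact_force()-[0,0,b]; print(h,f.round(2),round(current_position()[2]-G[2],4))
    if f[2]>3:
        ok=h<.0035; break
print(ok,current_clock())
if ok:
    gripper_to(0.75); wait(.1)
    p=current_position(); move_linear([G[0],G[1],G[2]+.1],R,feed=.2)
    w=read_camera("wrist");t=read_camera("top")
    k=np.zeros((480,800,3),np.uint8);k[:,:400]=w[80:360,200:433][:,:,:].repeat(1,0)[:0].shape and cv2.resize(w[100:340,220:420],(400,480));k[:,400:]=cv2.resize(t[200:320,220:320],(400,480),interpolation=cv2.INTER_CUBIC)
    cv2.imwrite("pics/end.png",k[:,:,::-1])
print(current_clock())
E
```

```text
0.035 [ 0.56 -0.12 -1.37] 0.035
0.025 [ 0.64 -0.3  -0.1 ] 0.0246
0.015 [-0.2   0.35 -0.95] 0.0146
0.008 [0.11 0.18 0.19] 0.0076
0.004 [-0.05  0.14 -1.12] 0.0038
0.002 [ 0.3   0.11 -0.19] 0.0019
0.001 [ 1.18 -0.01 -0.77] 0.001
0.0003 [-0.53  0.43  0.5 ] 0.0003
-0.0004 [-1.47  0.84  4.73] -0.0
True 50.4167
52.175
```

View pics/end.png

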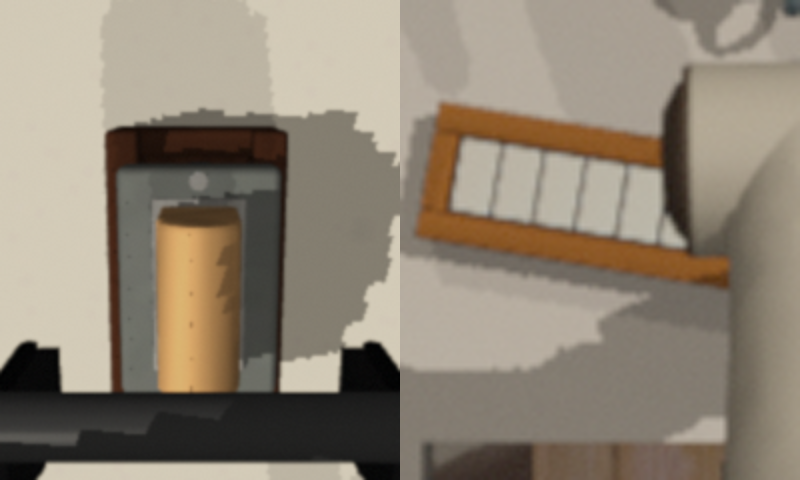

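The roller sits square in its rest, the gripper is clear of it, and no tile visible in the top view looks cracked.

```bash
python3 -c "
from rig import *
print(sign_off())"
```

```text
the job is handed in; nothing more can be done
None
```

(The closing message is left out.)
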